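Brace the pigment jar and unscrew its tight cap

TASK

Set the square brown pigment jar down into the square pocket of the blue nest so that it sits fully home and cannot turn, then unscrew its tight black cap and lift it off. Finish while still holding the cap: keep it gripped, level and still, straight above the mouth of the jar, about 3 cm clear of it, with the jar still seated in the nest. Keep the jar upright all the while and leave the other things where they are.

Things in the scene. Friction and masses are not known exactly. Their poses are not given: they have to be found in the camera images.
- jar: Square brown jar, loose, 62 x 62 mm, 7 mm rounded edges, 0.28 to 0.46 kg; body 58 mm tall, round neck of 46 mm diameter, mouth 83 mm above the underside. Origin: centre of the underside; z up, x and y square to its flat sides. Starts on the board, cap screwed tight. Its four sides are alike: it fits the nest in any of four yaws. Outside the nest it would turn along with its cap.
- jar_mark (a point): White dot, 8 mm wide, on top of the jar's body at the corner between its +x and +y sides (24.5 mm along x and y from the axis, 58 mm above the underside). The cap comes off when its white tick faces this dot.
- cap: Black ribbed round screw cap, 64 mm outer diameter, 24 mm tall, 45 g, open below. Origin: centre of its lower rim; z up, x towards the white tick on its top. Screwed on, its lower rim is 66 to 68 mm above the jar's underside (its top 90 to 92 mm); the jar may be lifted by its cap. Three lugs inside it sit under three short threads on the neck. It unscrews anticlockwise seen from above.
- cap_tick (a point): Outer end of the tick on the cap's top, 30 mm from the axis. Start: 0.97 to 1.49 rad clockwise of the jar's dot. The cap is free when the tick is within 0.25 rad of the dot's direction; just beyond that is a stop. A sprung seal on the mouth presses the cap up with 14 N (0.3 to 0.4 N m to turn), pops it up 2 to 5 mm when free, and then stands up to 92 mm above the jar's underside.
- nest: Blue block screwed to the board, 90 x 90 x 31 mm, with a square pocket 66 x 66 mm, 25 mm deep, with a 4 mm chamfer at its mouth. Origin: centre of the underside; z up, x and y square to the pocket's sides. The pocket keeps the jar from turning, with about 0.09 rad of slack either way.
- nest_in (a point): Centre of the floor of the nest's pocket, 6 mm above the board; the centre of the jar's underside comes here when it is fully home.
- dropper_bottle: Bystander: dark dropper bottle, 42 mm wide, 118 mm tall, standing on the board. Origin at the centre of its underside. Leave it alone.
- silicone_mould: Bystander: reddish silicone mould, 44 x 57 x 27 mm, lying on the orange disc, whose top is 10.5 mm above the board. Origin at the centre of its underside. Leave it alone.
- tape_roll: Bystander: roll of masking tape lying flat on the orange disc, 105 mm across, 19 mm high. Origin at the centre of its underside. Leave it alone.
- syringe: Bystander: small white dosing syringe, 27 x 118 x 16 mm, lying on the orange disc along its y axis. Leave it alone.

How it is judged:
By the outcome, as a careful person would: the job done as asked, in the order asked, and still so for the second after the job is handed in, while the arm keeps its last pose, push and grip.
It also fails if it takes over 48 s, if anything falls off the work surface, if the arm or the gripper's body presses on something with over 40 N, if the wrist force passes 120 N, or if a joint passes its speed limit or range.

ROBOT

A 6-joint arm with a two-finger parallel gripper is mounted at the origin on a cart in front of the work surface, level with it; the furniture and walls round the work are solid. World frame = base frame: x ahead of the robot, y to its left, z up, the work surface at z = 0. Lengths are in m, angles in degrees, forces in N, time in s.
With the tool pointing down it reaches from about 0.25 to 0.725 m from the base axis. Payload 9.7 kg.
Tool frame: the origin (TCP) lies midway between the tips of the shut fingers; the grasp point (between the pads) lies 19 mm behind it (bot.hold_point_z is the distance from the TCP to the grasp point, in m); z points along the fingers, y is the line along which they close (so a half turn about z gives the same grasp; the last joint's range is limited). The gripper opens to 85 mm and grips with 20 to 120 N. Pads are 22 mm wide; open, the fingers measure 114 mm over their backs; the gripper's body (76 mm by 85 mm) begins 54 mm behind the grasp point. The pads swing forward as they close: fully open they stand 13 mm farther back than shut.
Start: joints at [-76.662, 4.979, 10.078, 95.1, 0, 90], TCP at [0.127, -0.535, 0.231] pointing down, gripper open.
Joint ranges: [-179.16, 179.16], [-48.56, 103.87], [-65.8, 70.77], [-126.05, 130.52], [-82.76, 87.17], [-180, 180]. Speed limits (degrees/s): [127.2, 127.2, 147.25, 180, 180, 180].

INTERFACE

Orientations are given as [roll, pitch, yaw] about the fixed x, y, z axes, in that order (R = Rz(yaw) Ry(pitch) Rx(roll)).
In Python, from workcell import bot gives the robot as it stands.
- The arm moves only by the tool play_rows, never from a script. Its argument "steps" is a list that holds one entry, the list of rows, each a list of 4 numbers: the shift along the tool's x, y, z in m, then the turn about the tool's z in rad. In form: [[[tx, ty, tz, yaw], ...]]. A call has exactly 5 rows; each row shifts and turns the commanded pose from where the row before left it, along the tool's axes as they then stand; what a row does not reach is not made up. A row lasts 1/12 s, in which the tool goes at most 41.7 mm and 7.16 degrees, less where a joint would pass 70% of its speed; a pose out of reach is approached as far as the arm can. A call is refused whole if a number of a shift passes 0.0417 or a number of a turn 0.125, either way. A call with a gripper value outside its range is refused whole. "gripper" is the finger opening in m, from 0 to 0.0854, set as the call begins (left out, the last holds). The fingers move at their own pace and stop on an object; "squeeze" is the grip in N (left out, the last holds). Time passes only in rows, so rows that do not move let the fingers close, or fill a call up. It gives the time, the measured TCP pose, the force, the opening and the grip force at its end, in the units of the state.
- bot.get_obs(): the state, without advancing time (a new reading comes with each control period).
- bot.camera(name): name is "scene" or "top" or "wrist"; returns a dict with "img" (400x640x3 uint8, blue, green, red), "vfov" (degrees; the focal length in pixels is half the picture's height over the tangent of half this angle, whatever the lens; pixels are square), "cx", "cy" (the principal point, pixels), "D" ([k1, k2, p1, p2, k3] as OpenCV has them; the pictures are not rectified), "xyz" and "attitude" of the camera in the world. Camera axes: x right, y down, z forward; pixel columns grow to the right and rows downward; lengths in m; the calibration is good to about 2 mm. A picture is of the moment at which its call begins. There is no depth.
- bot.job_done(): hands the job in; it is judged then, once.
The state is a dict: "time": time; "q": joint angles; "qd": joint speeds; "joint_efforts": joint torques, N m; "ee_pos": TCP position; "tcp_rot": TCP orientation; "wrist_force": force on the tool from outside, world axes, zero at the start; "torque": the same for the moment, N m; "opening": finger opening in m; "grasp_force": force on a finger pad.
Only numpy, scipy, OpenCV 4.12 (cv2) and the standard library are available. Lean on these libraries where they do the work, as an engineer would, in place of code of your own. Each camera call takes 0.05 s, during which the arm holds its last target. There are 200 camera calls.

## Working session

There is one attempt and no reset: what is moved stays moved. The work goes in short steps, Python scripts to look and compute and a tool call to move; the robot and the scene stay as the last step left them, time stands still between calls to the robot, and variables do not carry over. Pictures are saved under pics/ and viewed, at most 14 in all, crops included, and the job is handed in when it is done.

Besides the shell and the picture viewer there is one more tool, called after "Request:" as a command line: name --argument value ..., lists and objects as JSON in quotes. play_rows: Moves the arm, as the interface text tells. Its arguments: {"type":"object","properties":{"steps":{"type":"array","items":{"type":"array","items":{"type":"array","items":{"type":"number"}}}},"gripper":{"type":"number"},"squeeze":{"type":"number"}},"required":["steps"]}

```bash
mkdir -p pics; cat > h.py <<'E'
import numpy as np, cv2
from scipy.spatial.transform import Rotation as R
from workcell import bot
def K(c):
    f=c["img"].shape[0]/2/np.tan(np.radians(c["vfov"])/2)
    return np.array([[f,0,c["cx"]],[0,f,c["cy"]],[0,0,1]])
def ray(c,uv):
    p=cv2.undistortPoints(np.array(uv,float).reshape(-1,1,2),K(c),np.array(c["D"],float)).reshape(-1,2)
    return R.from_euler('xyz',c["attitude"],degrees=True).apply(np.c_[p,np.ones(len(p))])
def onz(c,uv,z):
    d=ray(c,uv); o=np.array(c["xyz"]); return o+d*((z-o[2])/d[:,2])[:,None]
E
python3 - <<'E'
from h import *
for n in("top","scene","wrist"):
    c=bot.camera(n); cv2.imwrite(f"pics/{n}0.png",c["img"]); print(n,c["vfov"],c["cx"],c["cy"],c["D"],c["xyz"],c["attitude"])
print(bot.get_obs())
E
```

```text
top 43.27272129607578 310.4536212358628 191.501063855948 [-0.11624106  0.          0.          0.          0.        ] [ 3.94230184e-01 -1.01820716e-03  1.03514409e+00] [-171.78087146   -1.68811644  -89.03645649]
scene 44.862165253420585 319.24064132426884 192.63805350882177 [-0.10614814  0.          0.          0.          0.        ] [0.22630729 0.590371   0.6376309 ] [-127.84679778   -0.40447205 -152.81641015]
wrist 64.50857168934546 319.4820268529928 200.75164631975542 [-0.03189542  0.          0.          0.          0.        ] [ 0.19529976 -0.51914735  0.37451315] [ 1.64016450e+02  6.77538504e-02 -7.66629397e+01]
{'time': 0.15, 'q': array([-7.66622311e+01,  5.00656139e+00,  1.00457039e+01,  9.51006587e+01,
        9.27130179e-04,  9.00018088e+01]), 'qd': array([ 0.056102  , -0.00395446,  0.17523893, -0.0386747 , -0.04180369,
        0.12672558]), 'joint_efforts': array([ 1.28581352e-03, -5.20762002e+01,  4.65045118e+01,  1.38012576e-02,
        1.27166636e-04, -1.74350509e-05]), 'ee_pos': array([ 0.12684428, -0.53499355,  0.23072738]), 'tcp_rot': array([-1.79938484e+02, -9.25187574e-04,  1.33359590e+01]), 'wrist_force': array([0.20627135, 0.1563448 , 0.51929242]), 'torque': array([ 0.00428396, -0.02671878, -0.02492213]), 'grasp_force': 0.0, 'opening': 0.08536201029067982}
```

View pics/top0.png

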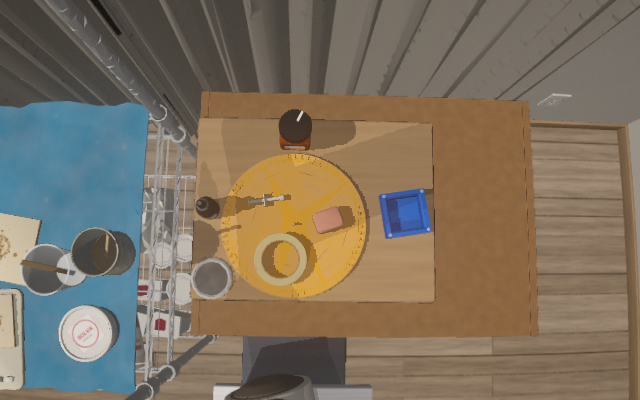

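View pics/scene0.png

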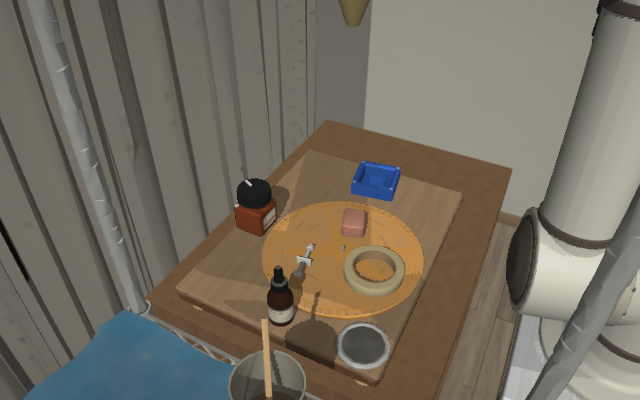

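Top view: the jar's black cap is around (295,125) with its tick towards (300,115), and the blue nest is around (405,214). In the scene view the cap is around (254,193) and the nest around (376,180). Next I'll measure both.

```bash
python3 - <<'E'
from h import *
def tri(c1,p1,c2,p2):
    o1,o2=np.array(c1["xyz"]),np.array(c2["xyz"]); d1,d2=ray(c1,p1)[0],ray(c2,p2)[0]
    s=np.linalg.lstsq(np.c_[d1,-d2],o2-o1,rcond=None)[0]; a,b=o1+s[0]*d1,o2+s[1]*d2
    return (a+b)/2,np.linalg.norm(a-b)
t=bot.camera("top"); s=bot.camera("scene")
def big(m,roi):
    z=np.zeros_like(m);x0,y0,x1,y1=roi;z[y0:y1,x0:x1]=m[y0:y1,x0:x1]
    k=max(cv2.findContours(z,0,2)[0],key=cv2.contourArea); return k
def blue(c,roi): 
    h=cv2.cvtColor(c["img"],cv2.COLOR_BGR2HSV); return big(cv2.inRange(h,(105,150,60),(128,255,255)),roi)
for n,c,roi in(("t",t,(360,170,450,260)),("s",s,(330,140,420,220))):
    k=blue(c,roi); hull=cv2.convexHull(k); print(n,cv2.minAreaRect(k),cv2.approxPolyDP(hull,3,True).reshape(-1,2).tolist())
    if n=="t":
        for z in (0.031,0.045,.06):
            q=onz(c,hull.reshape(-1,2),z)[:,:2].astype(np.float32); print(z,cv2.minAreaRect(q*1000))
for c,roi in((t,(270,100,325,160)),(s,(225,170,285,240))):
    g=c["img"].max(2); m=(g<60).astype(np.uint8)*255; k=big(m,roi); print(cv2.boundingRect(k),cv2.minEnclosingCircle(k),cv2.fitEllipse(k))
a=cv2.resize(t["img"][95:165,255:345],None,fx=6,fy=6,interpolation=2);b=cv2.resize(s["img"][170:240,215:295],None,fx=4.5,fy=6,interpolation=2)
n=cv2.resize(t["img"][180:250,370:440],None,fx=5,fy=5,interpolation=2); n=cv2.copyMakeBorder(n,0,70,0,0,0)
cv2.imwrite("pics/z.png",cv2.resize(np.hstack([a[:420],b[:420]]),(800,373)))
E
```

```text
t ((407.6891784667969, 212.1351318359375), (43.89453125, 38.798160552978516), 80.53767395019531) [[419, 189], [424, 194], [427, 231], [392, 236], [385, 194]]
0.031 ((501.8401184082031, -225.60400390625), (87.86751556396484, 79.6934585571289), 9.33585262298584)
0.045 ((500.3397216796875, -222.47274780273438), (86.6423568725586, 78.58236694335938), 9.335859298706055)
0.06 ((498.7322998046875, -219.11788940429688), (85.32986450195312, 77.39192962646484), 9.33585262298584)
s ((375.0577087402344, 180.2115478515625), (44.51836395263672, 34.12420654296875), 11.309932708740234) [[361, 162], [399, 170], [391, 200], [351, 192]]
(291, 110, 9, 4) ((295.0, 111.0), 4.123205661773682) ((295.1451416015625, 111.24356842041016), (3.1566500663757324, 8.399534225463867), 95.58805084228516)
(236, 178, 36, 31) ((253.70240783691406, 193.4198455810547), 17.893798828125) ((254.09373474121094, 193.6975860595703), (29.655231475830078, 36.00396728515625), 84.08984375)
```

View pics/z.png

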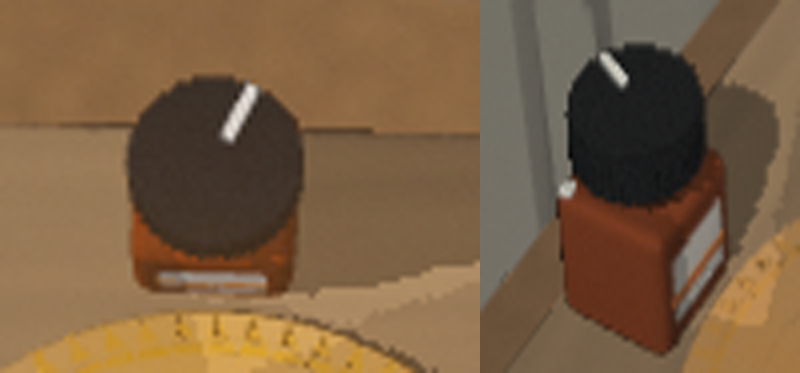

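The crop shows the jar with its tick pointing ahead and to the right (about −27° yaw) and its white dot at the far-left corner (scene pixel ≈(237,205)), which matches the given start angle. I'll move over the nest for a close wrist view.

Request:
play_rows --steps '[[[0.0268,-0.0139,0,0],[0.0268,-0.0139,0,0],[0.0268,-0.0139,0,0],[0.0268,-0.0139,0,0],[0.0268,-0.0139,0,0]]]'

```text
time: 0.67
ee_pos: [0.242, -0.4356, 0.2312]
tcp_rot: [-180.0, -0.0, 13.3]
wrist_force: [0.9, -0.4, 0.8]
opening: 0.0855
grasp_force: 0.0
```

Request:
play_rows --steps '[[[0.0268,-0.0139,0,0],[0.0268,-0.0139,0,0],[0.0268,-0.0139,0,0],[0.0268,-0.0139,0,0],[0.0268,-0.0139,0,0]]]'

```text
time: 1.08
ee_pos: [0.3565, -0.3369, 0.2313]
tcp_rot: [180.0, -0.0, 13.3]
wrist_force: [0.0, -0.0, -0.3]
opening: 0.0855
grasp_force: 0.0
```

Request:
play_rows --steps '[[[0.0268,-0.0139,0,0],[0.0268,-0.0139,0,0],[0.0268,-0.0139,0,0],[0.0268,-0.0139,0,0],[0,0,0,0]]]'

```text
time: 1.5
ee_pos: [0.4499, -0.2564, 0.2308]
tcp_rot: [-179.9, -0.0, 13.5]
wrist_force: [-0.1, 0.2, 0.3]
opening: 0.0855
grasp_force: 0.0
```

```bash
python3 - <<'E'
from h import *
o=bot.get_obs(); print(o["ee_pos"],o["tcp_rot"],o["q"],o["time"])
c=bot.camera("wrist"); cv2.imwrite("pics/w1.png",c["img"])
h=cv2.cvtColor(c["img"],cv2.COLOR_BGR2HSV); m=cv2.inRange(h,(100,90,40),(130,255,255))
k=max(cv2.findContours(m,0,2)[0],key=cv2.contourArea); hu=cv2.convexHull(k)
p=cv2.approxPolyDP(hu,8,True).reshape(-1,2); print(p.tolist())
for z in(.031,.05): print(z,onz(c,p,z).round(4).tolist(), cv2.minAreaRect((onz(c,hu.reshape(-1,2),z)[:,:2]*1000).astype(np.float32)))
E
```

```text
[ 0.449883   -0.25636457  0.23076429] [-1.79944801e+02 -3.78453014e-02  1.35386830e+01] [-2.97129339e+01  5.46966146e-01  5.41361245e+00  9.48769044e+01
  6.61362090e-02  1.36748359e+02] 1.5
[[259, 75], [344, 82], [336, 167], [256, 161]]
0.031 [[0.5377, -0.1719, 0.031], [0.5513, -0.2578, 0.031], [0.4642, -0.2716, 0.031], [0.4503, -0.1851, 0.031]] ((500.85687255859375, -221.59751892089844), (89.56842041015625, 90.04067993164062), 9.24623966217041)
0.05 [[0.5367, -0.1757, 0.05], [0.5495, -0.2568, 0.05], [0.4672, -0.2698, 0.05], [0.454, -0.1882, 0.05]] ((501.8156433105469, -222.63247680664062), (84.61607360839844, 85.06217193603516), 9.246208190917969)
```

View pics/w1.png

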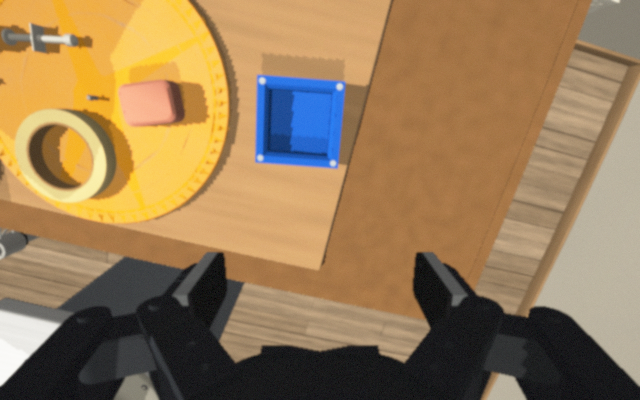

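The wrist view shows the nest with rim corners at (259,75), (344,82), (336,167) and (256,161). At z=31 mm that measures 90 x 90 mm, so the board is at z≈0, with the nest centre at (0.501, −0.222) and its yaw ≈9.1°. Next, the jar.

Request:
play_rows --steps '[[[0.0157,-0.0226,0,0],[0.0157,-0.0226,0,0],[0.0157,-0.0226,0,0],[0.0157,-0.0226,0,0],[0.0157,-0.0226,0,0]]]'

```text
time: 1.97
ee_pos: [0.4972, -0.1308, 0.2314]
tcp_rot: [180.0, 0.0, 13.3]
wrist_force: [0.2, 0.4, -0.0]
opening: 0.0856
grasp_force: 0.0
```

Request:
play_rows --steps '[[[0.0157,-0.0226,0,0],[0.0157,-0.0226,0,0],[0.0157,-0.0226,0,0],[0.0157,-0.0226,0,0],[0,0,0,0]]]'

```text
time: 2.38
ee_pos: [0.5384, -0.0261, 0.2309]
tcp_rot: [-180.0, -0.0, 13.5]
wrist_force: [-0.3, 0.1, 0.2]
opening: 0.0854
grasp_force: 0.0
```

```bash
python3 - <<'E'
from h import *
o=bot.get_obs(); print(o["ee_pos"],o["tcp_rot"],o["q"],o["time"])
c=bot.camera("wrist"); cv2.imwrite("pics/w2.png",c["img"]); print(c["xyz"],c["attitude"])
t=bot.camera("top"); print(onz(t,[[295.3,126.1]],.085))
E
```

```text
[ 0.53843229 -0.0261207   0.2308795 ] [-1.79950092e+02 -2.18097497e-03  1.34682744e+01] [-2.80303624e+00  3.46947064e+00  8.43270019e+00  9.49751195e+01
  4.85203123e-02  1.63728683e+02] 2.3833
[ 0.60684064 -0.01013017  0.37475017] [ 1.64019483e+02  4.79506698e-02 -7.65352352e+01]
[[0.65977073 0.00490965 0.085     ]]
```

View pics/w2.png

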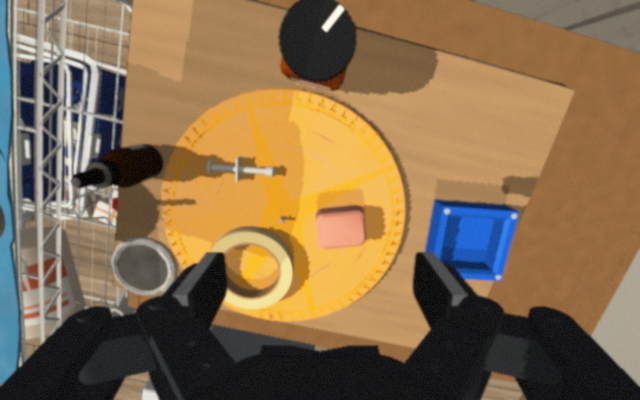

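The wrist view shows the cap at about (317,40), with its tick to (340,10). The ray from the top view puts the jar at about (0.660, 0.005), within reach. I'll hover over it, turned so the camera sees the dot's corner.

Request:
play_rows --steps '[[[0.0314,0,0,0],[0.0314,0,0,0],[0.0314,0,0,0],[0.0314,0,0,0],[0,0,0,-0.116]]]'

```text
time: 2.9
ee_pos: [0.6633, -0.0006, 0.227]
tcp_rot: [-179.9, 0.2, 19.8]
wrist_force: [0.5, -0.1, -0.8]
opening: 0.085
grasp_force: 0.0
```

Request:
play_rows --steps '[[[0,0,0,-0.116],[0,0,0,-0.116],[0,0,0,-0.116],[0,0,0,-0.116],[0,0,0,-0.116]]]'

```text
time: 3.32
ee_pos: [0.6595, -0.0018, 0.2314]
tcp_rot: [180.0, 0.0, 53.4]
wrist_force: [0.4, 0.2, 0.5]
opening: 0.0855
grasp_force: 0.0
```

Request:
play_rows --steps '[[[0,0,0,-0.116],[0,0,0,0],[0,0,0,0],[0,0,0,0],[0,0,0,0]]]'

```text
time: 3.73
ee_pos: [0.6598, -0.0004, 0.2314]
tcp_rot: [180.0, 0.0, 59.7]
wrist_force: [-0.1, -0.3, 1.7]
opening: 0.0855
grasp_force: 0.0
```

```bash
python3 - <<'E'
from h import *
o=bot.get_obs(); print(o["ee_pos"],o["tcp_rot"],o["q"],o["time"])
c=bot.camera("wrist"); cv2.imwrite("pics/w3.png",c["img"]); print(c["xyz"],c["attitude"])
g=c["img"].max(2); h=cv2.cvtColor(c["img"],cv2.COLOR_BGR2HSV)
w=cv2.inRange(h,(0,0,150),(180,70,255))
for k in cv2.findContours(w,0,2)[0]:
    a=cv2.contourArea(k)
    if 15<a<1500: print("white",a,np.round(cv2.minAreaRect(k)[0]),np.round(cv2.minAreaRect(k)[1]))
E
```

```text
[ 6.59760138e-01 -3.61016008e-04  2.31366697e-01] [1.79996234e+02 1.91341310e-03 5.96743387e+01] [-2.98175412e-02  2.10917035e+01  2.91772382e+01  9.80832485e+01
 -3.55181250e-03  1.20295844e+02] 3.7333
[0.69540152 0.05988556 0.37521202] [ 1.64003631e+02 -2.39127237e-02 -3.03291612e+01]
white 53.0 [516. 396.] [17.  6.]
white 139.0 [  4. 365.] [22.  9.]
white 592.0 [ 10. 343.] [45. 18.]
white 315.0 [196. 275.] [11. 58.]
white 365.0 [446. 276.] [60. 16.]
white 163.0 [202. 199.] [30.  8.]
white 138.5 [339. 181.] [ 7. 24.]
white 51.5 [185. 184.] [ 6. 21.]
white 42.0 [328. 142.] [8. 7.]
white 1141.5 [ 33. 164.] [94. 61.]
white 41.0 [58. 79.] [ 9. 19.]
white 57.0 [104.  78.] [ 6. 26.]
white 98.5 [27. 93.] [37. 45.]
white 193.0 [56. 64.] [19. 20.]
white 97.5 [155.  41.] [ 6. 35.]
white 43.0 [74. 25.] [ 8. 10.]
white 76.0 [207.   5.] [ 5. 22.]
```

View pics/w3.png

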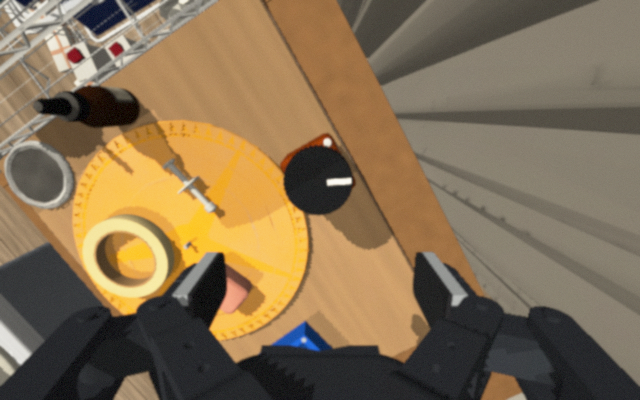

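The view shows the cap disc at about (319,180), the tick centred at (339,181) and the dot at (328,142). I'll compute the jar's pose from these.

```bash
python3 - <<'E'
from h import *
c=bot.camera("wrist"); im=c["img"]; z=np.zeros(im.shape[:2],np.uint8); cv2.circle(z,(319,180),48,255,-1)
h=cv2.cvtColor(im,cv2.COLOR_BGR2HSV); m=((im.max(2)<62)&(z>0)).astype(np.uint8)*255
k=max(cv2.findContours(m,0,2)[0],key=cv2.contourArea); hu=cv2.convexHull(k).reshape(-1,2)
C,r=cv2.minEnclosingCircle((onz(c,hu,.091)[:,:2]*1000).astype(np.float32)); print("cap",C,r,cv2.minEnclosingCircle(hu))
C=np.array(C)/1000
d=onz(c,[[328,142]],.058)[0,:2]; t=onz(c,[[339,181.5]],.091)[0,:2]
for n,v in(("dot",d-C),("tick",t-C)): print(n,np.linalg.norm(v),np.degrees(np.arctan2(v[1],v[0])))
s=bot.camera("scene"); d2=onz(s,[[237,205.3]],.058)[0,:2]-C; print("dot scene",d2,np.linalg.norm(d2),np.degrees(np.arctan2(d2[1],d2[0])))
# orange/red jar region in this view: body top edges
mm=cv2.inRange(h,(0,120,40),(14,255,255))&z; pts=cv2.convexHull(max(cv2.findContours(mm,0,2)[0],key=cv2.contourArea)).reshape(-1,2)
ap=cv2.approxPolyDP(pts,2,True).reshape(-1,2); print(ap.tolist(),onz(c,ap,.058)[:,:2].round(4).tolist())
cv2.imwrite("pics/z3.png",cv2.resize(im[125:235,265:375],None,fx=5,fy=5,interpolation=2))
E
```

```text
cap (662.74169921875, 6.591205596923828) 32.26766586303711 ((318.140625, 180.0), 34.59310531616211)
dot 0.03367998205030597 42.879076180699734
tick 0.019218184659836164 -31.549080737603084
dot scene [0.02046104 0.02518411] 0.03244832152117536 50.90757687268608
[[342, 155], [284, 173], [280, 167], [280, 162], [286, 154], [322, 133], [327, 133], [333, 138]] [[0.6931, 0.0113], [0.6333, 0.025], [0.6331, 0.0323], [0.6358, 0.0366], [0.6453, 0.0404], [0.6867, 0.0401], [0.6909, 0.0376], [0.6936, 0.0304]]
```

View pics/z3.png

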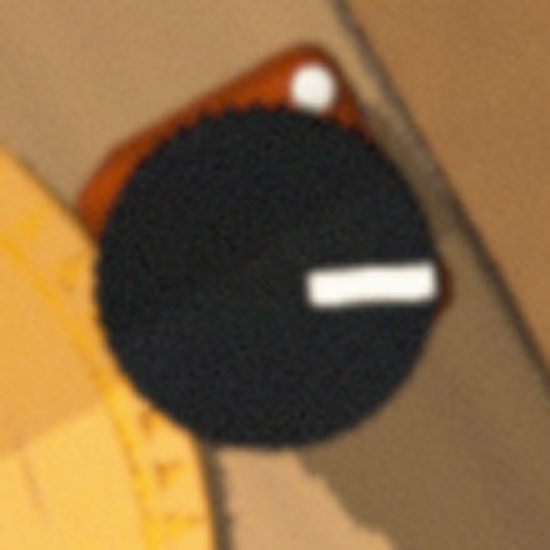

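Jar: axis at (0.6627, 0.0066), cap radius measured 32.3 mm, dot radius 33.7 mm, yaw ≈ −1°, tick 1.30 rad clockwise of the dot. All of this matches the given sizes, so I'll descend and grip the cap.

Request:
play_rows --steps '[[[0.0025,-0.0003,0.03,0],[0.0025,-0.0003,0.03,0],[0.0025,-0.0003,0.03,0],[0,0,0.03,0],[0,0,0.026,0]]]'

```text
time: 4.3
ee_pos: [0.6623, 0.0074, 0.0832]
tcp_rot: [-179.9, 0.0, 59.8]
wrist_force: [0.5, -0.6, -0.6]
opening: 0.0847
grasp_force: 0.0
```

Request:
play_rows --steps '[[[0,0,0.015,0],[0,0,0.01,0],[0,0,0.005,0],[0,0,0,0],[0,0,0,0]]]'

```text
time: 4.72
ee_pos: [0.6633, 0.0072, 0.0564]
tcp_rot: [179.9, -0.0, 59.9]
wrist_force: [-0.0, -0.7, 0.3]
opening: 0.0853
grasp_force: 0.0
```

Request:
play_rows --gripper 0.04 --squeeze 60 --steps '[[[0,0,0,0],[0,0,0,0],[0,0,0,0],[0,0,0,0],[0,0,0,0]]]'

```text
time: 5.13
ee_pos: [0.6633, 0.0072, 0.0571]
tcp_rot: [179.9, -0.1, 59.9]
wrist_force: [-3.1, 0.4, 6.0]
opening: 0.0627
grasp_force: 64.0
```

Request:
play_rows --steps '[[[0,0,0,0],[0,0,0,0],[0,0,0,0],[0,0,0,0],[0,0,0,0]]]'

```text
time: 5.55
ee_pos: [0.6633, 0.0072, 0.0571]
tcp_rot: [179.9, -0.1, 59.9]
wrist_force: [-1.5, 1.0, 5.6]
opening: 0.0625
grasp_force: 64.0
```

Cap gripped (opening 62.5 mm, 64 N). I'll lift and check the load.

Request:
play_rows --steps '[[[0,0,-0.01,0],[0,0,-0.02,0],[0,0,-0.025,0],[0,0,-0.025,0],[0,0,-0.015,0]]]'

```text
time: 5.97
ee_pos: [0.6633, 0.0071, 0.1539]
tcp_rot: [179.9, -0.1, 59.9]
wrist_force: [0.0, -0.5, -3.2]
opening: 0.0625
grasp_force: 67.0
```

Request:
play_rows --steps '[[[-0.012,-0.0011,0,0],[-0.025,-0.0023,0,0],[-0.03,-0.0028,0,0],[-0.03,-0.0028,0,0],[-0.03,-0.0028,0,0]]]'

```text
time: 6.38
ee_pos: [0.5873, -0.0978, 0.1495]
tcp_rot: [-179.9, 0.0, 59.9]
wrist_force: [0.3, -0.6, -2.8]
opening: 0.0627
grasp_force: 66.9
```

Request:
play_rows --steps '[[[-0.03,-0.0028,0,0],[-0.03,-0.0028,0,0],[-0.03,-0.0028,0,0],[-0.03,-0.0028,0,0],[-0.02,-0.0018,0,0]]]'

```text
time: 6.8
ee_pos: [0.505, -0.2132, 0.1498]
tcp_rot: [-179.9, 0.0, 59.8]
wrist_force: [1.4, -0.2, -3.6]
opening: 0.0628
grasp_force: 66.9
```

Request:
play_rows --steps '[[[-0.0124,-0.001,0,0],[0,0,0,-0.06],[0,0,0,-0.06],[0,0,0,-0.056],[0,0,0,0]]]'

```text
time: 7.22
ee_pos: [0.5, -0.2214, 0.1499]
tcp_rot: [-180.0, -0.0, 70.1]
wrist_force: [-0.1, 0.2, -4.1]
opening: 0.0629
grasp_force: 66.9
```

Request:
play_rows --steps '[[[0,0,0,0],[0,0,0,0],[0,0,0,0],[0,0,0,0],[0,0,0,0]]]'

```text
time: 7.63
ee_pos: [0.5003, -0.2214, 0.1502]
tcp_rot: [-180.0, -0.0, 69.9]
wrist_force: [0.0, -0.2, -3.7]
opening: 0.0626
grasp_force: 66.9
```

```bash
python3 - <<'E'
from h import *
o=bot.get_obs(); print(o["ee_pos"],o["tcp_rot"],o["q"],o["time"],o["wrist_force"],o["torque"])
t=bot.camera("top");s=bot.camera("scene");w=bot.camera("wrist")
f=lambda im,x,y,w,h,k: cv2.resize(im[y:y+h,x:x+w],(400,400),interpolation=2)
cv2.imwrite("pics/c1.png",np.hstack([f(s["img"],325,80,110,130,4),cv2.resize(w["img"][140:400,190:450],(400,400))]))
E
```

```text
[ 0.50028691 -0.2214334   0.15022857] [-1.79997504e+02 -5.84298377e-04  6.99237764e+01] [-2.38750134e+01  3.69395467e+00 -2.53277756e-01  8.60552969e+01
  4.17641389e-04  8.62012101e+01] 7.6333 [ 0.02689692 -0.20906528 -3.74466862] [ 0.05152896 -0.00854586  0.01447228]
```

View pics/c1.png

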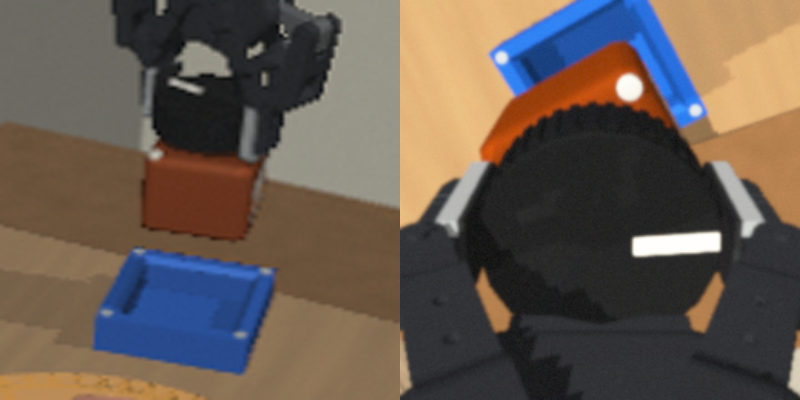

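The jar hangs level over the nest. On the left is the scene crop and on the right the wrist crop, with the jar's dot at crop pixel (629,87). I'll measure its yaw against the nest properly before inserting.

```bash
python3 - <<'E'
from h import *
c=bot.camera("wrist"); im=c["img"]; h=cv2.cvtColor(im,cv2.COLOR_BGR2HSV)
z=np.zeros(im.shape[:2],np.uint8); z[140:260,235:380]=255
def ap(m,e):
    k=cv2.convexHull(max(cv2.findContours(m,0,2)[0],key=cv2.contourArea)); return cv2.approxPolyDP(k,e,True).reshape(-1,2)
j=ap(cv2.inRange(h,(0,120,40),(12,255,255))&z,1.5); ub=.15-.0571
b=ap(cv2.inRange(h,(100,90,40),(130,255,255)),3)
for n,p,zz in(("jar",j,ub+.055),("nest",b,.031)):
    P=onz(c,p,zz)[:,:2]; print(n)
    for i in range(len(P)):
        v=P[(i+1)%len(P)]-P[i]; 
        if np.linalg.norm(v)>.012: print(p[i],p[(i+1)%len(P)],P[i].round(4),P[(i+1)%len(P)].round(4),"len",np.linalg.norm(v).round(4),"yaw",np.round((np.degrees(np.arctan2(v[1],v[0]))+45)%90-45,1))
# white dot
w=cv2.inRange(h,(0,0,150),(180,60,255))&z
for k in cv2.findContours(w,0,2)[0]:
    if cv2.contourArea(k)>30:
        q=cv2.minAreaRect(k)[0]; D=onz(c,[q],ub+.058)[0,:2]-bot.get_obs()["ee_pos"][:2]; print("dot?",q,D,np.linalg.norm(D),np.degrees(np.arctan2(D[1],D[0])))
E
```

```text
jar
[371 227] [252 248] [ 0.5295 -0.2166] [ 0.4699 -0.2069] len 0.0603 yaw -9.3
[243 234] [263 204] [ 0.4687 -0.1984] [ 0.4841 -0.1875] len 0.0189 yaw 35.3
[263 204] [328 168] [ 0.4841 -0.1875] [ 0.5194 -0.1817] len 0.0358 yaw 9.3
[343 175] [371 227] [ 0.5249 -0.1873] [ 0.5295 -0.2166] len 0.0297 yaw 8.8
nest
[388 214] [372 222] [ 0.551  -0.2587] [ 0.5356 -0.261 ] len 0.0156 yaw 8.4
[372 222] [265 201] [ 0.5356 -0.261 ] [ 0.4545 -0.2108] len 0.0954 yaw -31.7
[265 201] [248 175] [ 0.4545 -0.2108] [ 0.4498 -0.1848] len 0.0265 yaw 10.2
[248 175] [340 121] [ 0.4498 -0.1848] [ 0.5373 -0.1696] len 0.0888 yaw 9.9
[340 121] [388 214] [ 0.5373 -0.1696] [ 0.551  -0.2587] len 0.0902 yaw 8.7
dot? (240.5, 252.0) [-0.03542237  0.01566186] 0.03873032632454207 156.14757532982364
dot? (339.0, 196.0) [0.0196788  0.02605799] 0.0326538474687468 52.94016659273207
dot? (255.5, 177.0) [-0.01349125  0.04783786] 0.04970387157453305 105.74953112581903
```

The jar's yaw is 9.0° against 9.2° for the nest, and they are centred within 1 mm. I'll insert it.

Request:
play_rows --steps '[[[0,0,0.012,0],[0,0,0.018,0],[0,0,0.015,0],[0,0,0.01,0],[0,0,0.005,0]]]'

```text
time: 8.25
ee_pos: [0.4994, -0.2211, 0.088]
tcp_rot: [-179.9, -0.0, 69.9]
wrist_force: [0.2, 0.4, -4.3]
opening: 0.0627
grasp_force: 66.9
```

Request:
play_rows --steps '[[[0,0,0.004,0],[0,0,0.004,0],[0,0,0.004,0],[0,0,0.004,0],[0,0,0.003,0]]]'

```text
time: 8.67
ee_pos: [0.5056, -0.221, 0.0822]
tcp_rot: [179.1, -0.2, 70.0]
wrist_force: [-6.9, 22.4, 83.7]
opening: 0.0631
grasp_force: 92.6
```

Request:
play_rows --steps '[[[0,0,0.003,0],[0,0,0.002,0],[0,0,0.001,0],[0,0,0.001,0],[0,0,0,0]]]'

```text
time: 9.08
ee_pos: [0.5012, -0.2217, 0.0646]
tcp_rot: [179.9, -0.0, 70.0]
wrist_force: [5.5, 0.9, -0.7]
opening: 0.0627
grasp_force: 68.2
```

It slid off the chamfer and in. Now a gentle push home.

Request:
play_rows --steps '[[[0,0,0.0005,0],[0,0,0.0005,0],[0,0,0.0005,0],[0,0,0,0],[0,0,0,0]]]'

```text
time: 9.5
ee_pos: [0.5009, -0.2217, 0.063]
tcp_rot: [179.9, -0.0, 69.9]
wrist_force: [5.6, 2.6, 2.2]
opening: 0.0627
grasp_force: 68.6
```

```bash
python3 - <<'E'
from h import *
o=bot.get_obs(); print(o["ee_pos"],o["tcp_rot"],o["time"],o["wrist_force"],o["torque"])
s=bot.camera("scene");w=bot.camera("wrist")
cv2.imwrite("pics/c2.png",np.hstack([cv2.resize(s["img"][110:220,320:430],(400,400),interpolation=2),cv2.resize(w["img"][100:360,190:450],(400,400))]))
E
```

```text
[ 0.50091471 -0.22165591  0.06295016] [ 1.79929263e+02 -2.18975795e-02  6.99459788e+01] 9.5 [5.63350977 2.61721536 2.23835785] [ 0.32758629 -1.35055258 -0.00426905]
```

View pics/c2.png

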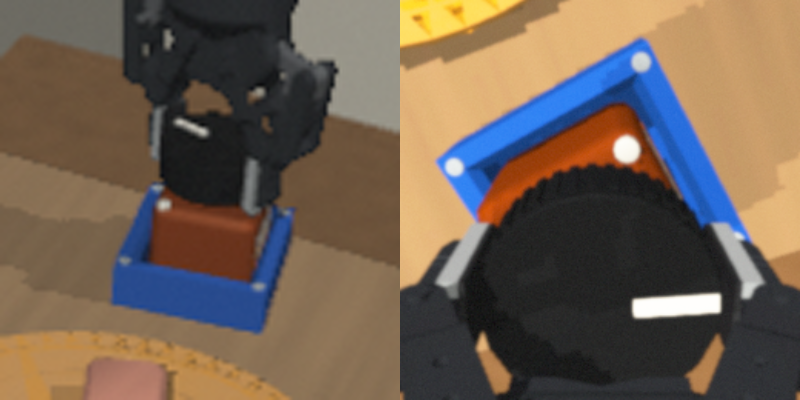

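The jar sits in the pocket, with a small side load left. I'll release and regrip so it settles freely, then press it home.

Request:
play_rows --gripper 0.072 --steps '[[[0,0,0,0],[0,0,0,0],[0,0,0,0],[0,0,0,0],[0,0,0,0]]]'

```text
time: 10.02
ee_pos: [0.4999, -0.2216, 0.0625]
tcp_rot: [-180.0, 0.0, 69.9]
wrist_force: [0.3, 0.2, -0.6]
opening: 0.0721
grasp_force: 0.0
```

```bash
python3 - <<'E'
from h import *
o=bot.get_obs(); print(o["ee_pos"],o["q"],o["wrist_force"],o["torque"])
c=bot.camera("wrist"); im=c["img"]; h=cv2.cvtColor(im,cv2.COLOR_BGR2HSV)
z=np.zeros(im.shape[:2],np.uint8); z[150:330,235:400]=255
cv2.imwrite("pics/c3.png",cv2.resize(im[100:360,190:450],(600,600),interpolation=2))
w=cv2.inRange(h,(0,0,140),(180,60,255))&z
for k in cv2.findContours(w,0,2)[0]:
    if cv2.contourArea(k)>30:
        q=cv2.minAreaRect(k)[0]; print(q,onz(c,[q],.064)[0,:2],onz(c,[q],.0975)[0,:2])
m=((im.max(2)<62)).astype(np.uint8)*255; m[:200]=0; m[330:]=0; m[:,:230]=0;m[:,420:]=0
E
```

```text
[ 0.49991115 -0.22156075  0.06251416] [-2.38955952e+01  4.69446199e+00 -8.90248956e+00  7.64456631e+01
 -1.40788216e-02  8.61696525e+01] [ 0.31323613  0.20582359 -0.56274092] [ 0.03816019  0.00573327 -0.03199744]
(371.02679443359375, 297.9698791503906) [ 0.51733974 -0.25230911] [ 0.51898812 -0.22964053]
(339.0, 195.5) [ 0.51968201 -0.19505835] [ 0.52077917 -0.18586289]
```

View pics/c3.png

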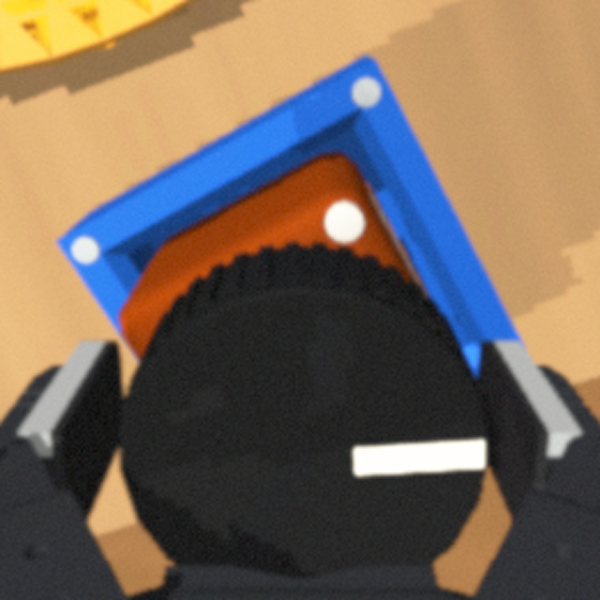

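The dot at (339,195.5) projects to (0.520, −0.195) for z=64 mm, where a fully home jar should have it (0.521, −0.194), so the jar is seated. I'll regrip and unscrew.

Request:
play_rows --gripper 0.04 --squeeze 70 --steps '[[[0,0,0,0],[0,0,0,0],[0,0,0,0],[0,0,0,0],[0,0,0,0]]]'

```text
time: 10.48
ee_pos: [0.5005, -0.2217, 0.0633]
tcp_rot: [179.9, 0.0, 69.9]
wrist_force: [-1.2, -1.3, 5.7]
opening: 0.0626
grasp_force: 76.0
```

Request:
play_rows --steps '[[[0,0,0,-0.05],[0,0,0,-0.05],[0,0,0,-0.05],[0,0,0,-0.05],[0,0,0,-0.05]]]'

```text
time: 10.9
ee_pos: [0.5004, -0.2214, 0.0636]
tcp_rot: [180.0, -0.0, 84.4]
wrist_force: [-3.3, 1.6, 9.3]
opening: 0.0625
grasp_force: 76.3
```

Request:
play_rows --steps '[[[0,0,0,-0.08],[0,0,0,-0.08],[0,0,0,-0.08],[0,0,0,-0.08],[0,0,0,-0.08]]]'

```text
time: 11.32
ee_pos: [0.4999, -0.2215, 0.0637]
tcp_rot: [-180.0, 0.0, 107.4]
wrist_force: [-4.3, 2.4, 10.7]
opening: 0.0623
grasp_force: 76.6
```

```bash
python3 - <<'E'
from h import *
o=bot.get_obs(); print(o["ee_pos"],o["tcp_rot"],o["wrist_force"],o["torque"])
c=bot.camera("wrist"); h=cv2.cvtColor(c["img"],cv2.COLOR_BGR2HSV); z=np.zeros(h.shape[:2],np.uint8); z[150:340,235:400]=255
for k in cv2.findContours(cv2.inRange(h,(0,0,140),(180,60,255))&z,0,2)[0]:
    if cv2.contourArea(k)>30:
        q=cv2.minAreaRect(k); print(q,onz(c,[q[0]],.064)[0,:2],onz(c,[q[0]],.0975)[0,:2])
E
```

```text
[ 0.49994632 -0.22147939  0.06369189] [-1.79994435e+02  7.03633200e-03  1.07396639e+02] [-4.27032055  2.391664   10.67921045] [ 0.27456174  0.92051227 -0.2330816 ]
((369.47991943359375, 296.6678771972656), (13.187922477722168, 57.62154006958008), 86.53176879882812) [ 0.53191304 -0.23576539] [ 0.51964382 -0.2168775 ]
((396.0, 248.5), (6.0, 19.0), 0.0) [ 0.53512723 -0.20627628] [ 0.52210789 -0.19427042]
((237.8972930908203, 252.4162139892578), (9.357754707336426, 28.48916244506836), 27.89727020263672) [ 0.46108469 -0.23168254] [ 0.46534505 -0.21374749]
((375.0122375488281, 218.89024353027344), (15.773550987243652, 15.148855209350586), 51.34019470214844) [ 0.5198483  -0.19483353] [ 0.51039469 -0.18549813]
((397.0, 176.0), (10.0, 4.0), 90.0) [ 0.52233537 -0.17210392] [ 0.51230133 -0.16807305]
((259.5, 157.5), (11.0, 11.0), 90.0) [ 0.45961368 -0.18279409] [ 0.46421734 -0.1762684 ]
```

The tick is fixed in the gripper and the dot hasn't moved, so the cap is turning. I'll continue.

Request:
play_rows --steps '[[[0,0,0,-0.08],[0,0,0,-0.08],[0,0,0,-0.08],[0,0,0,-0.08],[0,0,0,-0.06]]]'

```text
time: 11.78
ee_pos: [0.4996, -0.2216, 0.0636]
tcp_rot: [-179.9, -0.0, 129.2]
wrist_force: [-6.7, 0.7, 11.4]
opening: 0.0626
grasp_force: 76.7
```

Request:
play_rows --steps '[[[0,0,0,-0.06],[0,0,0,-0.06],[0,0,0,-0.06],[0,0,0,-0.05],[0,0,0,0]]]'

```text
time: 12.2
ee_pos: [0.4995, -0.2217, 0.0636]
tcp_rot: [-179.9, -0.0, 142.3]
wrist_force: [-6.5, 0.4, 12.2]
opening: 0.0625
grasp_force: 76.7
```

```bash
python3 - <<'E'
from h import *
o=bot.get_obs(); print(o["ee_pos"],o["tcp_rot"],o["q"][5],o["wrist_force"],o["torque"])
c=bot.camera("wrist"); h=cv2.cvtColor(c["img"],cv2.COLOR_BGR2HSV); z=np.zeros(h.shape[:2],np.uint8); z[150:340,235:450]=255
for k in cv2.findContours(cv2.inRange(h,(0,0,140),(180,60,255))&z,0,2)[0]:
    if cv2.contourArea(k)>30:
        q=cv2.minAreaRect(k); print(q,onz(c,[q[0]],.064)[0,:2],onz(c,[q[0]],.0975)[0,:2])
E
```

```text
[ 0.49946886 -0.22171552  0.06357582] [-1.79933907e+02 -2.66028219e-02  1.42291453e+02] 13.802157261854571 [-6.51725043  0.38138497 12.17490633] [0.00931848 1.32787526 0.09675752]
((368.98443603515625, 296.7509765625), (13.224197387695312, 56.639488220214844), 86.42366790771484) [ 0.53364512 -0.21559063] [ 0.51284476 -0.20704279]
((240.0, 256.0), (22.0, 10.0), 90.0) [ 0.47549755 -0.25301125] [ 0.46827389 -0.23572618]
((416.0, 230.5), (9.0, 10.0), 90.0) [ 0.51759803 -0.17635245] [ 0.50054445 -0.17696621]
((276.1025695800781, 203.6324005126953), (3.9090793132781982, 70.08814239501953), 42.76882553100586) [ 0.46564135 -0.22132553] [ 0.46071898 -0.21143866]
((399.2951354980469, 213.08322143554688), (157.41844177246094, 40.76972961425781), 65.40422821044922) [ 0.50518871 -0.17784881] [ 0.49103255 -0.17811319]
```

The tick is now at ≈48°, within 0.1 rad of the dot (≈53°), and about 12 N pushes up, as the seal would. I'll lift carefully.

Request:
play_rows --steps '[[[0,0,-0.001,0],[0,0,-0.0015,0],[0,0,-0.002,0],[0,0,-0.002,0],[0,0,0,0]]]'

```text
time: 12.67
ee_pos: [0.5001, -0.2215, 0.0692]
tcp_rot: [-180.0, -0.0, 142.1]
wrist_force: [-1.9, -0.4, 0.8]
opening: 0.0628
grasp_force: 76.3
```

```bash
python3 - <<'E'
from h import *
o=bot.get_obs(); print(o["ee_pos"],o["wrist_force"],o["torque"])
c=bot.camera("wrist"); s=bot.camera("scene")
cv2.imwrite("pics/c4.png",np.hstack([cv2.resize(s["img"][110:220,320:430],(400,400),interpolation=2),cv2.resize(c["img"][100:360,190:450],(400,400))]))
E
```

```text
[ 0.50009215 -0.22151932  0.06922488] [-1.91764914 -0.35037585  0.81843967] [-0.19113399  0.50368383 -0.00850992]
```

View pics/c4.png

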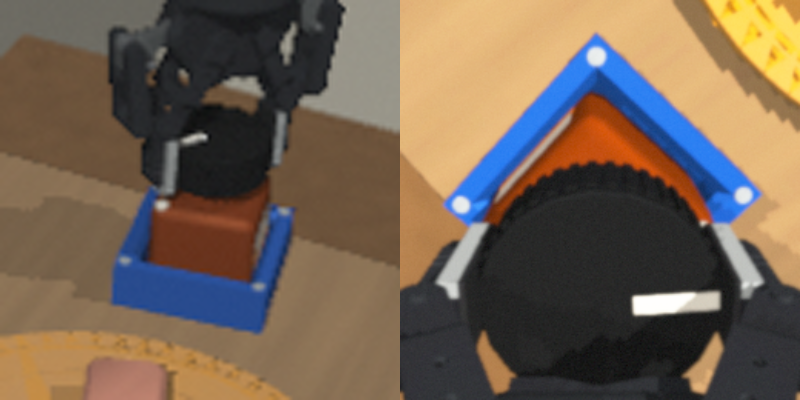

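The cap has come up 5.6 mm with near-zero load, and the jar is still in the pocket with its dot visible at scene crop pixel (160,205). I'll lift to 3 cm clear, TCP z≈0.109.

Request:
play_rows --steps '[[[0,0,-0.003,0],[0,0,-0.004,0],[0,0,-0.005,0],[0,0,-0.005,0],[0,0,-0.005,0]]]'

```text
time: 13.18
ee_pos: [0.5005, -0.2215, 0.0921]
tcp_rot: [180.0, 0.0, 142.1]
wrist_force: [-0.3, 0.7, -1.4]
opening: 0.0619
grasp_force: 77.7
```

Request:
play_rows --steps '[[[0,0,-0.005,0],[0,0,-0.005,0],[0,0,-0.005,0],[0,0,-0.003,0],[0,0,0,0]]]'

```text
time: 13.6
ee_pos: [0.5006, -0.2217, 0.1103]
tcp_rot: [180.0, 0.1, 142.1]
wrist_force: [-0.4, 0.4, 0.0]
opening: 0.0628
grasp_force: 77.7
```

Request:
play_rows --steps '[[[0,0,0,0],[0,0,0,0],[0,0,0,0],[0,0,0,0],[0,0,0,0]]]'

```text
time: 14.02
ee_pos: [0.5002, -0.2215, 0.1091]
tcp_rot: [-180.0, -0.0, 142.1]
wrist_force: [0.6, -0.2, -1.1]
opening: 0.0626
grasp_force: 77.7
```

```bash
python3 - <<'E'
from h import *
o=bot.get_obs(); print(o["ee_pos"],o["tcp_rot"],o["wrist_force"],o["torque"])
c=bot.camera("wrist"); s=bot.camera("scene")
cv2.imwrite("pics/c5.png",np.hstack([cv2.resize(s["img"][100:210,320:430],(400,400),interpolation=2),cv2.resize(c["img"][100:360,190:450],(400,400))]))
E
```

```text
[ 0.50016359 -0.22149272  0.10908977] [-1.79997169e+02 -1.57277595e-02  1.42135132e+02] [ 0.59718122 -0.21483491 -1.08237516] [ 0.02765619  0.00056697 -0.01597713]
```

View pics/c5.png

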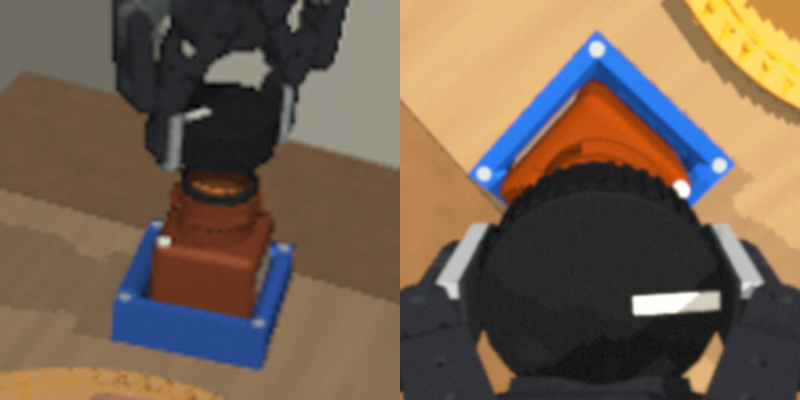

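The pictures show the cap held level above the open mouth and the jar still seated in the nest. Handing in.

```bash
python3 -c "
from workcell import bot
print(bot.job_done())"
```

```text
the job is handed in; nothing more can be done
None
```

The jar is seated fully home in the nest, its cap is unscrewed and held level about 3 cm above the mouth, and the job was handed in at about 14 s; the highest wrist force I read was about 84 N, as the jar slid off the chamfer into the pocket.

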